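# Pin the fan gearbox in its jig and run through the speed keys

## Task

Slide the white gearbox along its track right up against the stop so that its eye is in line with the steel pin, then push the pin through the eye until its head is fully home against the V-block. Only then try the fan's speed keys on the grey box, one at a time: press down and let go the small key, then the medium one, then the large one. Leave the gearbox and pin in place and do not disturb the other things on the table.

Things in the scene. Friction and masses are not known exactly. Their poses are not given: they have to be found in the camera images.
- jig: Fixed repair jig: steel base plate 10 mm thick (own x -95 to +55, y -35 to +180 mm) with an aluminium V-block for the pin (x -92 to -18 mm, 35 mm wide, tops 47 mm above the table) and a cross track for the gearbox. Origin on the table under the gearbox's eye when that is at its stop; x: the way the pin goes in (away from the robot), z up. The pin's axis is at y = 0, 45 mm above the table.
- gearbox (a joint): Slide of the white plastic oscillation gearbox on its track, m: 0 at the track's far end, 0.070 against the stop bar, where the eye is in line with the pin. Grows along the jig's -y; takes 2 to 3 N; stays where it is left. The stop bar (jig y 3 to 15 mm) is 24 mm high, the two rails (jig x -43 to -33 and +43 to +53 mm) 26 mm.
- gearbox_eye (a point): Centre of the round 17 mm eye (hole along jig x) in the gearbox's upright lug: a plate 8 mm thick, 36 mm wide, 34 mm high that sticks out of the gearbox's -y side. 45 mm above the table; axes parallel to the jig's. The gearbox housing, 62 mm (x) by 70 mm (y), stands from 22 to 72 mm above the table, with a boss, shaft and crank on top up to 94 mm.
- gearbox_side (a point): Centre of the gearbox housing's flat +y side face (62 mm wide, 22 to 72 mm above the table), 45 mm above the table: the face to push towards the jig's -y. Axes parallel to the jig's.
- pin: Loose steel pivot pin lying in the V-block along the jig's x: shaft 12 mm in diameter, 110 mm long, tapered tip; round black plastic head 28 mm in diameter, 12 mm thick, at the robot's end. Origin on the axis where shaft and head meet; own x along the axis to the tip; head's rear face at x = -12 mm. It starts drawn back 28 to 38 mm, clear of the lug.
- pin_tip (a point): Point of the pin's tapered end, 110 mm from the pin's origin.
- pin_home (a point): Fixed point on the pin's axis at the V-block's rear face, where the pin's origin (underside of its head) lies when the pin is fully home; axes parallel to the jig's. The tip is then 18 mm past the middle of the lug.
- key_small (a joint): Travel of the small spring key, m: 0 up, 0.006 fully down (takes about 5 N); it springs back by itself.
- key_small_top (a point): Centre of the top face of the small round white key (16 mm across). The three keys stand in a row, 70 mm apart and in any order, on top of a grey box 225 x 85 x 30 mm to the robot's right; each is pressed straight down.
- key_medium (a joint): Travel of the medium spring key, m: 0 up, 0.006 fully down (takes about 5 N); it springs back by itself.
- key_medium_top (a point): Centre of the top face of the medium round white key (27 mm across). The three keys stand in a row, 70 mm apart and in any order, on top of a grey box 225 x 85 x 30 mm to the robot's right; each is pressed straight down.
- key_large (a joint): Travel of the large spring key, m: 0 up, 0.006 fully down (takes about 5 N); it springs back by itself.
- key_large_top (a point): Centre of the top face of the large round white key (40 mm across). The three keys stand in a row, 70 mm apart and in any order, on top of a grey box 225 x 85 x 30 mm to the robot's right; each is pressed straight down.
- bowl: Bystander, not to be disturbed: stainless steel bowl, 124 mm across the rim, 50 mm high. Origin at the centre of its underside.
- switch_plate: Bystander, not to be disturbed: red plastic wall switch plate with a toggle, 115 x 72 x 6 mm, lying flat, toggle up. Origin at the centre of its underside.
- screwdriver: Bystander, not to be disturbed: wooden-handled screwdriver lying on the table.
- jar: Bystander, not to be disturbed: clear plastic jar with a twist lid, 64 mm across, 85 mm high. Origin at the centre of its underside.
- hub: Bystander, not to be disturbed: black plastic fan blade hub, 60 mm across, 30 mm high. Origin at the centre of its underside.
- rotor: Bystander, not to be disturbed: steel motor rotor standing on end, 56 mm across, 55 mm high with its shaft. Origin at the centre of its underside.
- can: Bystander, not to be disturbed: small can, 52 mm across, 70 mm high. Origin at the centre of its underside.
Mind the look-alikes: they are no part of the job. What is shaped like the pin but blue or green is not meant.

How it is judged:
On the way, in this order (a step that is already met when the one before it is completed fails the run):
1. the gearbox is against its stop (within 3 mm) (value of joint gearbox above 0.067 m), for 0.2 s.
2. the pin is through the eye with its head home (within 4 mm) (value of joint gearbox above 0.066 m and x of pin in the frame of pin_home between -0.004 and 0.004 m and y of pin in the frame of pin_home between -0.005 and 0.005 m and z of pin in the frame of pin_home between -0.005 and 0.005 m and x of pin_tip in the frame of gearbox_eye above 0.012 m and y of pin_tip in the frame of gearbox_eye between -0.005 and 0.005 m and z of pin_tip in the frame of gearbox_eye between -0.005 and 0.005 m and angle between the x axis of pin and the x axis of jig, either way round below 0.07 rad), for 0.2 s.
3. the small key is pressed at least 4 mm down, the other two up (value of joint key_small above 0.004 m and value of joint each of key_medium, key_large below 0.002 m), for 0.05 s.
4. the medium key is pressed at least 4 mm down, the other two up (value of joint key_medium above 0.004 m and value of joint each of key_small, key_large below 0.002 m), for 0.05 s.
5. the large key is pressed at least 4 mm down, the other two up (value of joint key_large above 0.004 m and value of joint each of key_small, key_medium below 0.002 m), for 0.05 s.
At the end, for the whole second after the job is handed in: The gearbox is within 4 mm of its stop; the pin lies at rest along the V-block (within 5 mm and 0.07 rad of its axis), its head within 4 mm of home and its tip at least 12 mm past the middle of the gearbox's eye; all three keys are up again (less than 1.5 mm down) (all of step 2 and linear speed of pin below 0.01 m/s and value of joint each of key_small, key_medium, key_large below 0.0015 m); the robot touches nothing.
It fails at once if a key pressed (3 mm or more) before the pin is home through the eye (value of joint any of key_small, key_medium, key_large above 0.003 m and not (value of joint gearbox above 0.066 m and x of pin in the frame of pin_home between -0.004 and 0.004 m and y of pin in the frame of pin_home between -0.005 and 0.005 m and z of pin in the frame of pin_home between -0.005 and 0.005 m and x of pin_tip in the frame of gearbox_eye above 0.012 m and y of pin_tip in the frame of gearbox_eye between -0.005 and 0.005 m and z of pin_tip in the frame of gearbox_eye between -0.005 and 0.005 m and angle between the x axis of pin and the x axis of jig, either way round below 0.07 rad)).
It fails at once if two keys pressed at once (3 mm or more) (value of joint each of key_small, key_medium above 0.003 m or value of joint each of key_small, key_large above 0.003 m or value of joint each of key_medium, key_large above 0.003 m).
It fails at once if a bystander moved more than 30 mm from where it stood (distance of any of bowl, switch_plate, screwdriver, jar, hub, rotor, can from where it was at the start of the episode above 0.03 m).
It also fails if it takes over 59 s, if anything falls off the work surface, if the arm or the gripper's body presses on something with over 40 N, if the wrist force passes 120 N, or if a joint passes its speed limit or range.

## Robot

A 7-joint arm with a two-finger parallel gripper is mounted at the origin on the work surface. World frame = base frame: x ahead of the robot, y to its left, z up, the work surface at z = 0. Lengths are in m, angles in rad, forces in N, time in s.
With the tool pointing down it reaches from about 0.4 to 0.85 m from the base axis. Payload 4.5 kg.
Tool frame: the origin (TCP) lies on the centre line of the jaws, within the pads' length; the fingertips stand 19 mm ahead of it and the grasp point (between the pads) is the TCP (ctrl.tip_extent is the distance from the TCP to the fingertips, in m); z points along the fingers, y is the line along which they close (so a half turn about z gives the same grasp; the last joint's range is limited). The gripper opens to 85 mm and grips with 20 to 120 N. Pads are 22 mm wide; open, the fingers measure 114 mm over their backs; the gripper's body (76 mm by 85 mm) begins 54 mm behind the grasp point. The pads swing forward as they close: fully open they stand 13 mm farther back than shut.
Start: joints at [-1.205, 0.689, -0.195, 1.565, 0.157, 0.902, -0.215], TCP at [0.204, 0.591, 0.25] pointing down, gripper open.
Joint ranges: [-3.01, 3.01], [-0.46, 2.08], [-1.47, 1.51], [0.13, 2.56], [-1, 4.14], [0.04, 2.09], [-2.66, 2.66]. Speed limits (rad/s): [2.57, 2.57, 3.14, 3.14, 3.14, 3.14, 3.14].

## Interface

Orientations are given as a unit quaternion [x, y, z, w].
In Python, from workcell import ctrl gives the robot as it stands. The module is installed in compiled form; this text tells all that it offers.
- The arm moves only by the tool arm_command, never from a script. Its argument "plan" is one flat list of numbers, 5 for each row, row after row: the closure, from 0 (fully open) to 1 (shut), then the shift along the tool's x, y, z in m, then the turn about the tool's z in degrees. A call has 1 to 20 rows; each row shifts and turns the commanded pose from where the row before left it, along the tool's axes as they then stand; what a row does not reach is not made up. A row lasts 1/8 s, in which the tool goes at most 62.5 mm and 10.7 degrees, less where a joint would pass 70% of its speed; a pose out of reach is approached as far as the arm can. A call with a gripper value outside its range is refused whole. The fingers move at their own pace and stop on an object; the grip force is fixed at half the most. Time passes only in rows, so rows that do not move let the fingers close. It gives the time, the measured TCP pose, the force, the opening and the grip force at its end, in the units of the state.
- ctrl.observe(): the state, without advancing time (a new reading comes with each control period).
- ctrl.read_camera(name): name is "scene" or "top" or "wrist"; returns a dict with "pixels" (384x512x3 uint8, red, green, blue), "fx", "fy", "cx", "cy" (pixels), "dist_coeffs" ([k1, k2, p1, p2, k3] as OpenCV has them; the pictures are not rectified), "eye" and "rotation" of the camera in the world. Camera axes: x right, y down, z forward; pixel columns grow to the right and rows downward; lengths in m; the calibration is good to about 2 mm. A picture is of the moment at which its call begins. There is no depth.
- ctrl.job_done(): hands the job in; it is judged then, once.
The state is a dict: "time": time; "q": joint angles; "qvel": joint speeds; "joint_efforts": joint torques, N m; "position": TCP position; "orientation": TCP orientation; "force": force on the tool from outside, world axes, zero at the start; "ft_torque": the same for the moment, N m; "opening": finger opening in m; "grasp_force": force on a finger pad.
Only numpy, scipy, OpenCV 4.12 (cv2) and the standard library are available. Lean on these libraries where they do the work, as an engineer would, in place of code of your own. Each camera call takes 0.05 s, during which the arm holds its last target. There are 200 camera calls.

## Working session

There is one attempt and no reset: what is moved stays moved. The work goes in short steps, Python scripts to look and compute and a tool call to move; the robot and the scene stay as the last step left them, time stands still between calls to the robot, and variables do not carry over. Pictures are saved under pics/ and viewed, at most 10 in all, crops included, and the job is handed in when it is done.

Besides the shell and the picture viewer there is one more tool, called by a JSON object that holds its "name" and its "arguments". arm_command: Moves the arm, as the interface text tells. Its arguments: {"type":"object","properties":{"plan":{"type":"array"}},"required":["plan"]}

```bash
mkdir -p pics
cat > h.py <<'E'
import numpy as np, cv2
from workcell import ctrl
def cam(n):
    c=ctrl.read_camera(n); K=np.array([[c['fx'],0,c['cx']],[0,c['fy'],c['cy']],[0,0,1.]])
    return c,K,np.array(c['dist_coeffs'],float),np.array(c['eye'],float),np.array(c['rotation'],float).reshape(3,3)
def at(C,u,v,z):
    c,K,d,e,R=C
    p=cv2.undistortPoints(np.array([[[u,v]]],float),K,d)[0,0]
    r=R@np.array([p[0],p[1],1]); return e+r*(z-e[2])/r[2]
def proj(C,P):
    c,K,d,e,R=C
    q=(np.atleast_2d(P)-e)@R
    return cv2.projectPoints(q,np.zeros(3),np.zeros(3),K,d)[0][:,0]
def save(C,f,crop=None,s=1):
    im=C[0]['pixels'][:,:,::-1]
    if crop: x0,y0,x1,y1=crop; im=im[y0:y1,x0:x1]
    cv2.imwrite('pics/'+f,cv2.resize(im,None,fx=s,fy=s,interpolation=cv2.INTER_CUBIC))
E
python3 - <<'E'
from h import *
for n in ('top','scene'):
    C=cam(n); save(C,n+'1.png',None,1.5); print(n,C[3],C[4].round(3).tolist(),C[1][0,0])
s=ctrl.observe(); print(s['time'],s['position'],s['orientation'],ctrl.tip_extent)
E
```

```text
Traceback (most recent call last):
  File "h.py", line 5, in cam
    return c,K,np.array(c['dist_coeffs'],float),np.array(c['eye'],float),np.array(c['rotation'],float).reshape(3,3)
                                                                         ~~~~~~~~~~~~~~~~~~~~~~~~~~~~~~~~~~~~~^^^^^
ValueError: cannot reshape array of size 4 into shape (3,3)
```

Rotation is a quaternion.

```bash
sed -i "s/np.array(c\['rotation'\],float).reshape(3,3)/Rotation.from_quat(c['rotation']).as_matrix()/; 1a from scipy.spatial.transform import Rotation" h.py
python3 - <<'E'
from h import *
for n in ('top','scene'):
    C=cam(n); save(C,n+'1.png',None,1.5); print(n,C[3],C[4].round(3).tolist(),C[1][0,0])
s=ctrl.observe(); print(s['time'],s['position'],s['orientation'],ctrl.tip_extent)
E
```

```text
top [ 0.28800497 -0.02841255  1.12235423] [[0.018, -0.981, 0.195], [-1.0, -0.019, -0.005], [0.009, -0.195, -0.981]] 396.2712393126531
scene [1.47758939 0.05903119 0.8370309 ] [[-0.082, 0.618, -0.782], [0.997, 0.043, -0.071], [-0.01, -0.785, -0.62]] 484.21613990805764
0.15 [0.20346283 0.590462   0.24969191] [ 1.65094832e-01  9.86277453e-01 -6.90641271e-04 -7.07965657e-05] 0.019
```

View pics/top1.png

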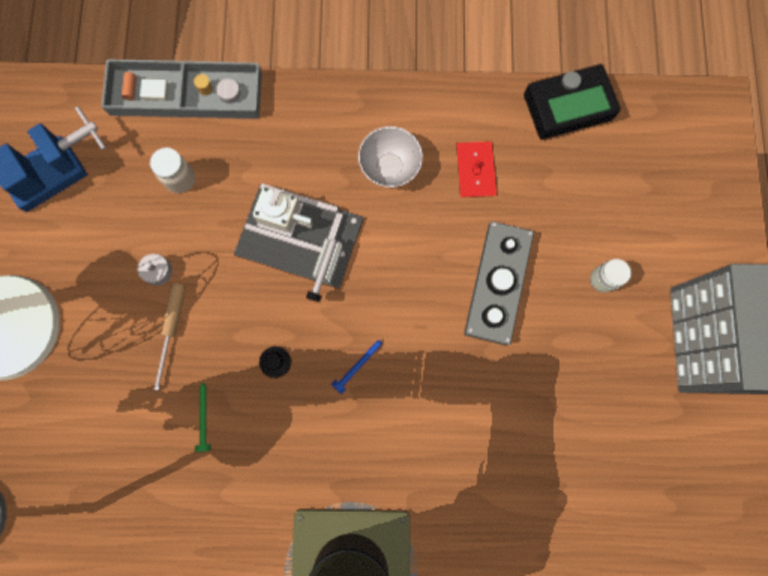

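View pics/scene1.png

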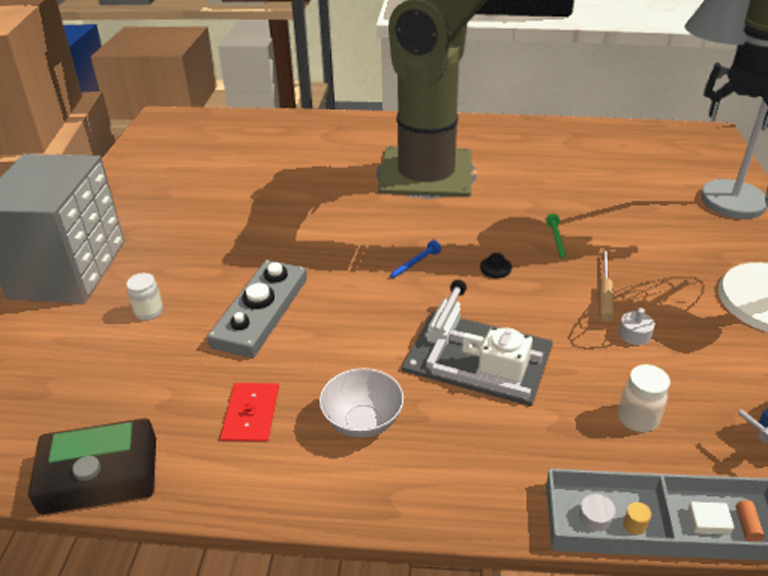

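The steel pin (black head) is at about (315,296) in the 1.5x top picture. The look-alikes are blue (340,388) and green (203,448). The gearbox is at (275,207). The keys are small (510,244), large (502,281) and medium (494,316). Next is a close crop.

Run:
```python
from h import *
C=cam('top'); save(C,'top2.png',(150,115,260,205),6.5)
for n,(u,v),z in [('small',(510,244),.04),('large',(502,281),.04),('med',(494,316),.04),('pinhead',(315,296),.045)]: print(n,at(C,u/1.5,v/1.5,z).round(4))
```

```text
small [ 0.5899 -0.2887  0.04  ]
large [ 0.5183 -0.2719  0.04  ]
med [ 0.4521 -0.2555  0.04  ]
pinhead [0.4823 0.0746 0.045 ]
```

View pics/top2.png

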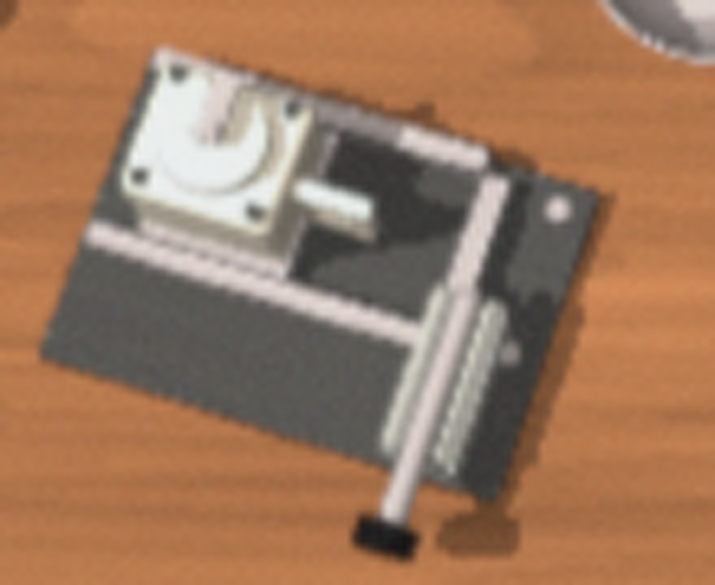

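The crop confirms the steel pin with its black head at crop (388,537) and the gearbox at the far (left) end. I'll fit the jig pose to the plate corners.

```bash
cat > jig.py <<'E'
from h import *
from scipy.optimize import least_squares
def J(p,P): 
    c,s=np.cos(p[2]),np.sin(p[2]); P=np.atleast_2d(P).astype(float)
    return np.c_[P[:,:2]@np.array([[c,s],[-s,c]])+p[:2],P[:,2]]
E
python3 - <<'E'
from jig import *
C=cam('top')
M=np.array([[55,-35,10],[-95,-35,10],[-95,180,10],[-92,17.5,47],[-92,-17.5,47]])/1e3
uv=np.array([[605,190],[492,500],[40,355],[388,450],[447,473]])/6.5+[150,115]-.4
f=lambda p:(proj(C,J(p,M))-uv).ravel()
r=least_squares(f,[.57,.05,-.2]); print(r.x.tolist(),r.fun.round(1))
p=r.x; np.save('p.npy',p)
h=at(C,385/6.5+149.6,537/6.5+114.6,.045); print('head',h)
c,s=np.cos(p[2]),np.sin(p[2]); print('head in jig',np.array([[c,s],[-s,c]])@(h[:2]-p[:2]))
hc=at(C,(125+160+315+270)/4/6.5+149.6,(190+60+105+235)/4/6.5+114.6,.072);print('housing jig',np.array([[c,s],[-s,c]])@(hc[:2]-p[:2]))
q=ctrl.observe()['orientation'];print(Rotation.from_quat(q).as_matrix().round(3))
k=np.array([[.5899,-.2887],[.5183,-.2719],[.4521,-.2555]]);print(np.linalg.norm(np.diff(k,axis=0),axis=1))
E
```

```text
[0.605241416399426, 0.03825690017739023, -0.29981198667228187] [-0.1  0.7  0.7  0.8 -0.3  0.1 -1.5 -0.9  1.3 -0.6]
head [0.48254472 0.07784823 0.045     ]
head in jig [-0.12891637  0.00158793]
housing jig [0.00415797 0.12123123]
[[-0.945  0.326 -0.   ]
 [ 0.326  0.945 -0.001]
 [-0.    -0.001 -1.   ]]
[0.07354454 0.06820117]
```

{"name": "arm_command", "arguments": {"plan": [1,0,0,0,-1.8,1,-0.046,-0.018,0,0,1,-0.046,-0.018,0,0,1,-0.046,-0.018,0,0,1,-0.046,-0.018,0,0,1,-0.046,-0.018,0,0,1,-0.046,-0.018,0,0,1,-0.046,-0.018,0,0,1,-0.046,-0.018,0,0,1,-0.046,-0.018,0,0,1,-0.046,-0.018,0,0,1,-0.046,-0.018,0,0,1,-0.046,-0.018,0,0,1,0,0,0,0,1,0,0,0,0]}}

```text
time: 2.12
position: [0.6664, 0.2218, 0.25]
orientation: [0.149, 0.989, 0.0, -0.001]
force: [-0.3, 0.2, -1.8]
opening: -0.0
grasp_force: 0.0
```

```bash
cat > st.py <<'E'
from jig import *
p=np.load('p.npy')
def st():
    s=ctrl.observe(); c,n=np.cos(p[2]),np.sin(p[2]); P=np.array(s['position'])
    R=Rotation.from_quat(s['orientation']).as_matrix()
    print('t',round(s['time'],2),'pos',P.round(4),'jig',(np.array([[c,n],[-n,c]])@(P[:2]-p[:2])).round(4),'z',P[2].round(4),'F',np.round(s['force'],1),'op',s['opening'])
    print('tool y yaw',np.degrees(np.arctan2(R[1,1],R[0,1])).round(2),'want',90+np.degrees(p[2]).round(2), 'down',R[:,2].round(3))
st()
E
python3 - <<'E'
from st import *
C=cam('wrist'); save(C,'w1.png',None,1.5); print(C[3],proj(C,J(p,np.array([[0,.156,.072],[-.031,.156,.072],[.031,.156,.072]]))).round(0))
T=cam('top')
for n,u,v,z in [('jar',168,160,.085),('rotor',153,268,.05),('hub',275,362,.03),('blue tip',380,344,0),('bluehead',338,388,0)]: print(n,at(T,u/1.5,v/1.5,z).round(3))
E
```

```text
t 2.12 pos [0.6664 0.2218 0.25  ] jig [0.0042 0.1934] z 0.25 F [-0.3  0.2 -1.8] op -2.0169626792913185e-05
tool y yaw 72.83 want 72.82 down [-0.001  0.001 -1.   ]
[0.60181964 0.24125286 0.37297628] [[221. 178.]
 [220. 149.]
 [222. 205.]]
jar [0.725 0.352 0.085]
rotor [0.528 0.374 0.05 ]
hub [0.361 0.144 0.03 ]
blue tip [ 0.401 -0.047  0.   ]
bluehead [0.317 0.03  0.   ]
```

View pics/w1.png

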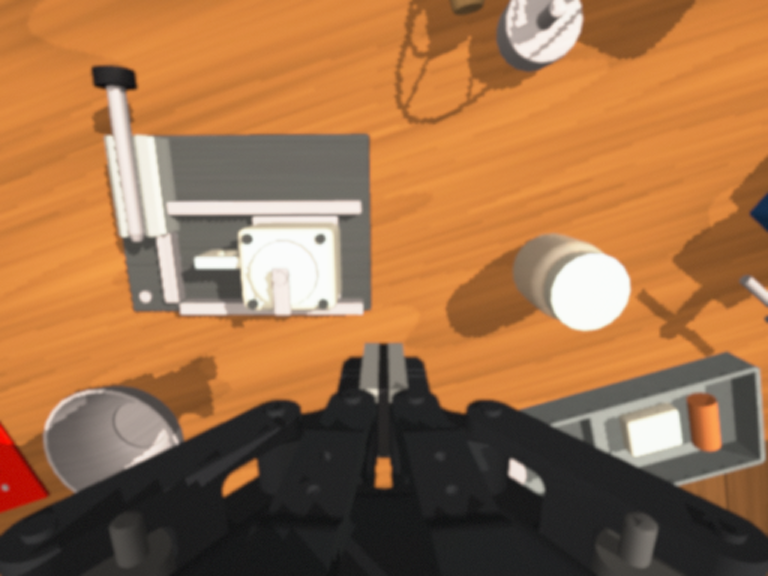

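The wrist view shows the gearbox face edge at (338,268), the plate corners at (370,135), (371,310) and (133,311), and the pin head at (114,78). I'll refine the jig pose with these.

Run:
```python
from st import *
W=cam('wrist');C=cam('top')
M=np.array([[55,-35,10],[-95,-35,10],[-95,180,10],[-92,17.5,47],[-92,-17.5,47]])/1e3
uv=np.array([[605,190],[492,500],[40,355],[388,450],[447,473]])/6.5+[150,115]-.4
Mw=np.array([[-95,180,10],[55,180,10],[55,-35,10],[-43,180-180+15,26]])[:3]/1e3
uw=np.array([[370,135],[371,310],[133,311]])/1.5-.2
f=lambda q:np.r_[(proj(C,J(q,M))-uv).ravel(),1*(proj(W,J(q,Mw))-uw).ravel()]
r=least_squares(f,p); print(r.x,r.fun.round(1))
fw=lambda q:(proj(W,J(q,Mw))-uw).ravel()
r2=least_squares(fw,p); print('wrist only',r2.x,r2.fun.round(1))
q=r.x;np.save('p.npy',q)
c,s=np.cos(q[2]),np.sin(q[2]);A=np.array([[c,s],[-s,c]])
for n,u,v,z in [('face top',338,268,.072),('pinhead top centre',114,72,.055),('tip',136,238,.045),('large',0,0,0)][:3]:
    print(n,A@(at(W,u/1.5,v/1.5,z)[:2]-q[:2]))
st()
```

```text
t 2.23 pos [0.6657 0.2231 0.2503] jig [0.0032 0.1945] z 0.2503 F [0. 1. 0.] op 0.0002701561370431186
tool y yaw 72.95 want 72.82 down [-0.001  0.001 -1.   ]
[ 0.6051367   0.04117501 -0.29376901] [-1.2  0.6 -0.1  0.8 -1.3  0.5 -2.4 -0.8  0.5 -0.6 -1.  -0.8 -0.3  1.2
 -0.6  0.9]
wrist only [ 0.60445382  0.04229099 -0.29846837] [ 0.1 -0.9  0.1  1.1 -0.2  0.1]
face top [0.00207799 0.15908075]
pinhead top centre [-0.13270882  0.00698578]
tip [-0.01668164 -0.00032528]
t 2.33 pos [0.6659 0.2229 0.2505] jig [0.0035 0.1943] z 0.2505 F [-0.1  0.8  0.6] op 6.140251901926658e-06
tool y yaw 72.95 want 72.82 down [-0.     0.001 -1.   ]
```

{"name": "arm_command", "arguments": {"plan": [1,0.003,0,0.039,0,1,0,0,0.039,0,1,0,0,0.039,0,1,0,0,0.039,0,1,0,0,0.039,0,1,0,0,0,0,1,0,-0.008,0,0,1,0,-0.008,0,0,1,0,-0.008,0,0,1,0,-0.008,0,0,1,0,-0.008,0,0,1,0,-0.008,0,0,1,0,-0.008,0,0,1,0,-0.008,0,0,1,0,-0.008,0,0,1,0,0,0,0]}}

```text
time: 4.32
position: [0.6437, 0.1517, 0.0566]
orientation: [0.15, 0.989, -0.0, 0.001]
force: [0.9, -0.9, 7.8]
opening: -0.0003
grasp_force: 3.2
```

Run:
```python
import numpy as np; np.save('p.npy',[.605,.0405,-.297])
from st import *
```

```text
t 4.33 pos [0.6437 0.1517 0.0566] jig [0.0044 0.1177] z 0.0566 F [ 0.9 -0.9  7.8] op -0.00028702806653887537
tool y yaw 72.72 want 72.98 down [ 0.002 -0.001 -1.   ]
```

{"name": "arm_command", "arguments": {"plan": [1,0,-0.005,0,0,1,0,-0.005,0,0,1,0,-0.003,0,0,1,0,0,0,0]}}

```text
time: 4.82
position: [0.6401, 0.1403, 0.0566]
orientation: [0.15, 0.989, 0.0, 0.001]
force: [1.2, -0.1, 8.6]
opening: 0.0003
grasp_force: 3.4
```

{"name": "arm_command", "arguments": {"plan": [1,0,-0.002,0,0,1,0,-0.002,0,0,1,0,0,0,0]}}

```text
time: 5.2
position: [0.6391, 0.1368, 0.0567]
orientation: [0.15, 0.989, 0.0, 0.001]
force: [1.9, 0.2, 6.2]
opening: -0.0003
grasp_force: 3.6
```

Run:
```python
from st import *
C=cam('top'); save(C,'top3.png',(150,115,260,205),6.5)
```

```text
t 5.2 pos [0.6391 0.1368 0.0567] jig [0.0044 0.1021] z 0.0567 F [1.9 0.2 6.2] op -0.000317324494369749
tool y yaw 72.77 want 72.98 down [ 0.003  0.    -1.   ]
```

View pics/top3.png

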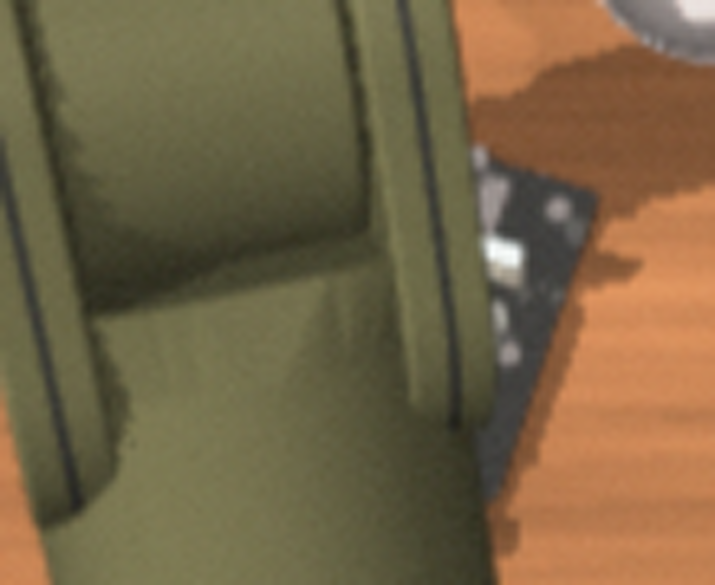

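The top view shows the lug's end emerging past the arm at crop (525,250), so the gearbox has moved. I'll push on to contact with the stop.

{"name": "arm_command", "arguments": {"plan": [1,0,-0.002,0,0,1,0,-0.001,0,0,1,0,0,0,0]}}

```text
time: 5.62
position: [0.6389, 0.1363, 0.0568]
orientation: [0.149, 0.989, 0.002, 0.002]
force: [3.3, 4.4, 5.4]
opening: 0.0003
grasp_force: 5.0
```

{"name": "arm_command", "arguments": {"plan": [1,0,-0.002,0,0,1,0,0,0,0]}}

```text
time: 5.88
position: [0.6389, 0.1363, 0.0569]
orientation: [0.149, 0.989, 0.004, 0.003]
force: [4.9, 6.2, 3.6]
opening: -0.0002
grasp_force: 6.0
```

Run:
```python
from st import *
C=cam('top'); A=np.array([[np.cos(p[2]),np.sin(p[2])],[-np.sin(p[2]),np.cos(p[2])]])
for u,v in((525,245),(597,195),(492,500)): print(A@(at(C,u/6.5+149.6,v/6.5+114.6,.062 if u==525 else .01)[:2]-p[:2]))
```

```text
t 5.88 pos [0.6389 0.1363 0.0569] jig [0.0044 0.1015] z 0.0569 F [4.9 6.2 3.6] op -0.0001596628715778673
tool y yaw 72.9 want 72.98 down [ 0.007  0.007 -1.   ]
[ 0.00808425 -0.01779192]
[ 0.05468177 -0.03423933]
[-0.09273407 -0.0342325 ]
```

{"name": "arm_command", "arguments": {"plan": [1,0,0.015,0,0,1,0,0.015,0,0,1,0,0,-0.04,0,1,0,0,-0.04,0,1,0,0,-0.04,0,1,0.035,-0.025,0,0,1,0.036,-0.025,0,0,1,0.036,-0.025,0,0,1,0.036,-0.025,0,0,1,0.036,-0.026,0,0,1,0,0,0,0,1,0,0,0,0]}}

```text
time: 7.42
position: [0.4377, 0.0943, 0.1753]
orientation: [0.149, 0.989, 0.0, 0.0]
force: [1.0, -0.1, 0.5]
opening: -0.0004
grasp_force: 0.0
```

Run:
```python
from st import *
C=cam('wrist'); save(C,'w2.png',None,1.5); print(proj(C,J(p,np.array([[-.139,0,.045],[-.02,0,.045]])))*1.5)
```

```text
t 7.42 pos [0.4377 0.0943 0.1753] jig [-0.1757  0.0025] z 0.1753 F [ 1.  -0.1  0.5] op -0.0004170176682791701
tool y yaw 72.82 want 72.98 down [ 0.001  0.    -1.   ]
[[379.64807037 344.55525714]
 [380.42447568 499.25901294]]
```

View pics/w2.png

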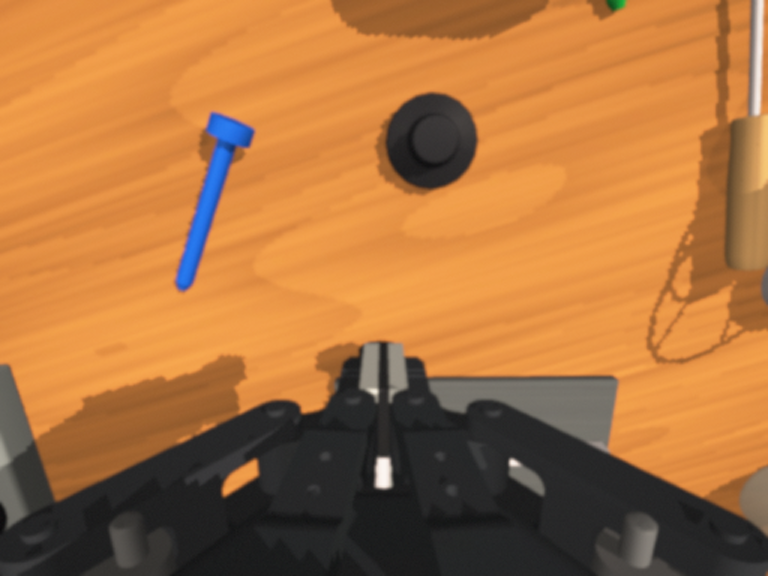

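The hub (432,140) and blue pin are well clear, and the white pin shaft shows between the jaws (383,472), so it is centred. Next I lower behind the head and push.

{"name": "arm_command", "arguments": {"plan": [1,0.002,-0.0025,0.042,0,1,0,0,0.042,0,1,0,0,0.041,0,1,0,0,0,0,1,-0.006,0,0,0,1,-0.006,0,0,0,1,-0.006,0,0,0,1,-0.006,0,0,0,1,-0.006,0,0,0,1,-0.006,0,0,0,1,0,0,0,0]}}

```text
time: 8.85
position: [0.4699, 0.0812, 0.0509]
orientation: [0.15, 0.989, -0.0, -0.001]
force: [0.7, 0.2, -0.2]
opening: -0.0002
grasp_force: 0.0
```

```bash
python3 st.py
```

```text
t 8.85 pos [0.4699 0.0812 0.0509] jig [-0.1411 -0.0006] z 0.0509 F [ 0.7  0.2 -0.2] op -0.0002178804783378442
tool y yaw 72.76 want 72.98 down [-0.001  0.    -1.   ]
```

{"name": "arm_command", "arguments": {"plan": [1,-0.004,0,0,0,1,-0.004,0,0,0,1,-0.004,0,0,0,1,-0.004,0,0,0,1,-0.004,0,0,0,1,0,0,0,0]}}

```text
time: 9.6
position: [0.4893, 0.0752, 0.051]
orientation: [0.15, 0.989, -0.0, -0.0]
force: [0.3, 0.2, -0.1]
opening: 0.0001
grasp_force: 0.0
```

{"name": "arm_command", "arguments": {"plan": [1,-0.002,0,0,0,1,-0.002,0,0,0,1,0,0,0,0]}}

```text
time: 9.98
position: [0.4924, 0.0742, 0.0509]
orientation: [0.15, 0.989, -0.0, -0.001]
force: [-0.1, 0.9, 0.6]
opening: 0.0
grasp_force: 0.4
```

```bash
python3 st.py
python3 - <<'E'
from h import *
C=cam('scene'); save(C,'s2.png',(255,180,385,280),6)
E
```

```text
t 9.97 pos [0.4924 0.0742 0.0509] jig [-0.1175 -0.0007] z 0.0509 F [-0.1  0.9  0.6] op 3.897836736689532e-06
tool y yaw 72.79 want 72.98 down [-0.002 -0.    -1.   ]
```

View pics/s2.png

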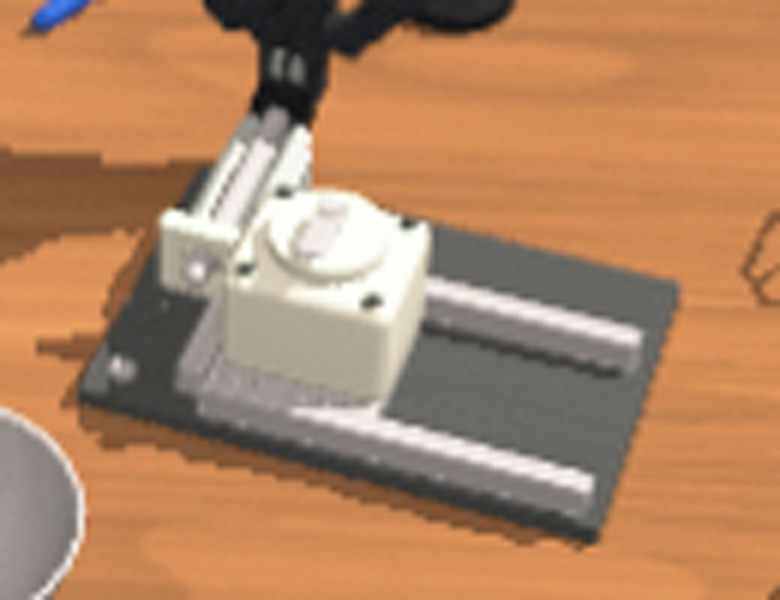

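The pin tip is in the eye at (198,268) and the gearbox is at the stop bar. The head is still slightly short of the V-block, so I keep pushing until the force rises.

{"name": "arm_command", "arguments": {"plan": [1,-0.002,0,0,0,1,-0.002,0,0,0,1,0,0,0,0]}}

```text
time: 10.4
position: [0.4952, 0.0734, 0.0509]
orientation: [0.149, 0.989, -0.0, -0.002]
force: [-4.6, 1.9, 3.5]
opening: 0.0
grasp_force: 2.3
```

{"name": "arm_command", "arguments": {"plan": [1,-0.002,0,0,0,1,-0.002,0,0,0,1,0,0,0,0]}}

```text
time: 10.78
position: [0.4953, 0.0733, 0.0508]
orientation: [0.148, 0.989, -0.001, -0.005]
force: [-11.6, 5.7, 9.9]
opening: 0.0001
grasp_force: 6.3
```

```bash
python3 st.py
```

```text
t 10.78 pos [0.4953 0.0733 0.0508] jig [-0.1145 -0.0008] z 0.0508 F [-11.6   5.7   9.9] op 5.492852343170803e-05
tool y yaw 72.96 want 72.98 down [-0.01 -0.   -1.  ]
```

{"name": "arm_command", "arguments": {"plan": [1,0.015,0,0,0,1,0.02,0,0,0,1,0,0,-0.04,0,1,0,0,-0.05,0,1,0,0,-0.05,0,1,0,0,-0.05,0,1,-0.032,-0.039,0,0,1,-0.032,-0.039,0,0,1,-0.032,-0.039,0,0,1,-0.032,-0.039,0,0,1,-0.032,-0.039,0,0,1,-0.032,-0.039,0,0,1,-0.032,-0.039,0,0,1,-0.032,-0.039,0,0,1,0,0,0,0,1,0,0,0,0]}}

```text
time: 12.78
position: [0.6191, -0.2914, 0.2405]
orientation: [0.15, 0.989, -0.0, -0.001]
force: [-0.1, 1.4, 0.1]
opening: 0.0002
grasp_force: 0.0
```

```bash
python3 st.py
python3 - <<'E'
from h import *
C=cam('wrist');T=cam('top'); 
a=cv2.resize(C[0]['pixels'],(768,576)); b=cv2.resize(T[0]['pixels'][125:205,160:250],(270,240),interpolation=cv2.INTER_CUBIC)
a[336:,498:]=b; cv2.imwrite('pics/w3.png',a[:,:,::-1])
print(proj(C,[[.5899,-.2887,.04],[.5183,-.2719,.04],[.4521,-.2555,.04]])*1.5)
E
```

```text
t 12.78 pos [ 0.6191 -0.2914  0.2405] jig [ 0.1106 -0.3132] z 0.2405 F [-0.1  1.4  0.1] op 0.0002497951639344931
tool y yaw 72.76 want 72.98 down [-0.001  0.    -1.   ]
[[375.50068401 228.72467433]
 [367.82433936 125.54464106]
 [361.1529665   18.8980047 ]]
```

View pics/w3.png

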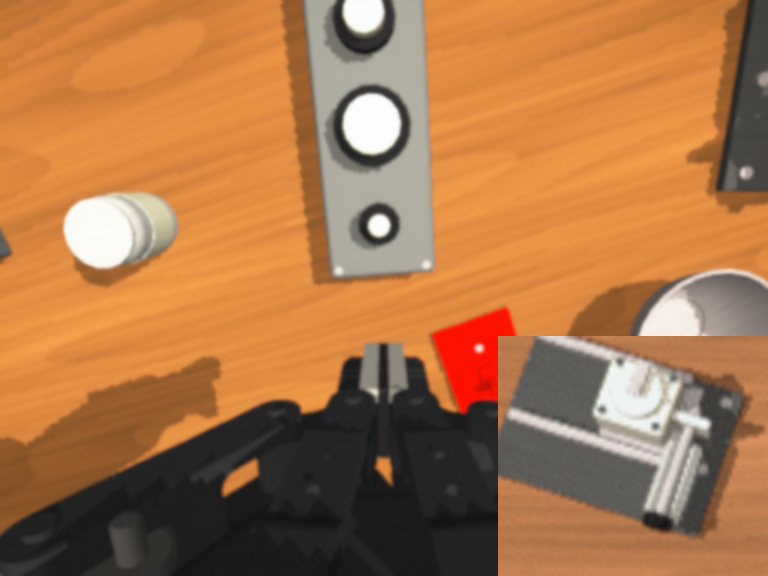

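The inset shows the pin head snug against the V-block with the gearbox still at the stop. The keys are at small (379,226), large (372,124) and medium (363,14). I'll triangulate their tops.

Run:
```python
from h import *
C=cam('wrist');T=cam('top')
K=[('s',(379,226),(510,244)),('l',(372,124),(502,281)),('m',(363,14),(494,316))]
for z in (.035,.04,.045,.05,.055):
    w=[at(C,a[0]/1.5-.2,a[1]/1.5-.2,z)[:2] for _,a,b in K]; t=[at(T,b[0]/1.5-.2,b[1]/1.5-.2,z)[:2] for _,a,b in K]
    print(z,np.round(w,4).tolist(),np.round(t,4).tolist(),np.linalg.norm(np.diff(w,axis=0),axis=1).round(4))
```

```text
0.035 [[0.5892, -0.2845], [0.5174, -0.2676], [0.4477, -0.2522]] [[0.5919, -0.2893], [0.5199, -0.2724], [0.4535, -0.256]] [0.0737 0.0714]
0.04 [[0.5886, -0.2843], [0.518, -0.2676], [0.4493, -0.2524]] [[0.5905, -0.2881], [0.5188, -0.2713], [0.4527, -0.255]] [0.0726 0.0703]
0.045 [[0.5881, -0.2841], [0.5186, -0.2677], [0.451, -0.2527]] [[0.5891, -0.2869], [0.5178, -0.2702], [0.4519, -0.2539]] [0.0715 0.0692]
0.05 [[0.5876, -0.2839], [0.5191, -0.2677], [0.4526, -0.253]] [[0.5877, -0.2857], [0.5167, -0.2691], [0.4512, -0.2529]] [0.0703 0.0681]
0.055 [[0.5871, -0.2837], [0.5197, -0.2678], [0.4542, -0.2533]] [[0.5863, -0.2845], [0.5156, -0.2679], [0.4504, -0.2518]] [0.0692 0.0671]
```

{"name": "arm_command", "arguments": {"plan": [1,0.0315,-0.003,0,0,1,0,0,0.05,0,1,0,0,0.05,0,1,0,0,0.05,0,1,0,0,0.0165,0,1,0,0,0,0,1,0,0,0,0]}}

```text
time: 13.85
position: [0.5896, -0.2853, 0.0766]
orientation: [0.15, 0.989, -0.001, 0.001]
force: [-0.3, 0.5, -0.4]
opening: 0.0
grasp_force: 0.0
```

{"name": "arm_command", "arguments": {"plan": [1,0,0,0.003,0,1,0,0,0.003,0,1,0,0,0.003,0,1,0,0,0,0]}}

```text
time: 14.35
position: [0.5888, -0.2854, 0.0659]
orientation: [0.15, 0.989, -0.0, 0.0]
force: [0.5, -0.4, 4.5]
opening: -0.0
grasp_force: 2.2
```

{"name": "arm_command", "arguments": {"plan": [1,0,0,0.002,0,1,0,0,0.002,0,1,0,0,0,0]}}

```text
time: 14.72
position: [0.5889, -0.2855, 0.0648]
orientation: [0.15, 0.989, -0.001, 0.0]
force: [-5.0, 1.1, 24.0]
opening: -0.0003
grasp_force: 12.0
```

{"name": "arm_command", "arguments": {"plan": [1,0,0,0.002,0,1,0,0,0.001,0,1,0,0,0,0]}}

```text
time: 15.1
position: [0.5889, -0.2855, 0.0644]
orientation: [0.15, 0.989, -0.001, 0.001]
force: [-9.9, 2.6, 41.0]
opening: 0.0002
grasp_force: 20.6
```

{"name": "arm_command", "arguments": {"plan": [1,0,0,-0.003,0,1,0,0,-0.003,0,1,0,0,0,0]}}

```text
time: 15.48
position: [0.5888, -0.2854, 0.0652]
orientation: [0.15, 0.989, -0.0, 0.0]
force: [1.9, -1.7, 4.7]
opening: 0.0003
grasp_force: 2.4
```

{"name": "arm_command", "arguments": {"plan": [1,0,0,-0.002,0,1,0,0,0,0]}}

```text
time: 15.72
position: [0.5886, -0.2854, 0.0665]
orientation: [0.15, 0.989, -0.0, 0.0]
force: [3.2, -2.0, 4.2]
opening: 0.0003
grasp_force: 2.0
```

{"name": "arm_command", "arguments": {"plan": [1,0,0,-0.002,0,1,0,0,0,0]}}

```text
time: 15.98
position: [0.5877, -0.2849, 0.0682]
orientation: [0.15, 0.989, -0.0, -0.001]
force: [2.2, -2.2, 2.8]
opening: 0.0002
grasp_force: 1.5
```

{"name": "arm_command", "arguments": {"plan": [1,0,0,-0.002,0,1,0,0,0,0]}}

```text
time: 16.23
position: [0.5873, -0.2847, 0.0701]
orientation: [0.15, 0.989, -0.0, -0.001]
force: [2.0, -0.7, 2.1]
opening: -0.0002
grasp_force: 1.0
```

{"name": "arm_command", "arguments": {"plan": [1,0,0,-0.02,0,1,0,0,-0.025,0,1,0.035,-0.0025,0,0,1,0.035,-0.0025,0,0,1,0.035,-0.0025,0,0,1,0.035,-0.0025,0,0,1,0,0,0,0,1,0,0,0.02,0,1,0,0,0.02,0,1,0,0,0,0]}}

```text
time: 17.48
position: [0.4513, -0.2529, 0.075]
orientation: [0.149, 0.989, -0.0, -0.002]
force: [-0.3, 0.2, 0.0]
opening: -0.0001
grasp_force: 0.0
```

{"name": "arm_command", "arguments": {"plan": [1,0,0,0.003,0,1,0,0,0.003,0,1,0,0,0.002,0,1,0,0,0,0]}}

```text
time: 17.98
position: [0.4519, -0.2534, 0.068]
orientation: [0.15, 0.989, -0.0, 0.0]
force: [0.7, -0.4, 3.5]
opening: 0.0001
grasp_force: 1.6
```

{"name": "arm_command", "arguments": {"plan": [1,0,0,0.002,0,1,0,0,0.002,0,1,0,0,0.001,0,1,0,0,0,0]}}

```text
time: 18.48
position: [0.4519, -0.2534, 0.0647]
orientation: [0.149, 0.989, -0.001, 0.001]
force: [-2.0, 1.3, 25.9]
opening: 0.0
grasp_force: 12.5
```

{"name": "arm_command", "arguments": {"plan": [1,0,0,-0.01,0,1,0,0,-0.02,0,1,0,0,-0.025,0,1,-0.034,0.0025,0,0,1,-0.034,0.0025,0,0,1,0,0,0,0,1,0,0,0.02,0,1,0,0,0.022,0,1,0,0,0,0]}}

```text
time: 19.6
position: [0.5147, -0.2678, 0.0737]
orientation: [0.149, 0.989, 0.0, -0.004]
force: [-0.0, 0.0, 0.6]
opening: -0.0003
grasp_force: 0.0
```

{"name": "arm_command", "arguments": {"plan": [1,0,0,0.003,0,1,0,0,0.003,0,1,0,0,0.003,0,1,0,0,0,0]}}

```text
time: 20.1
position: [0.5177, -0.2687, 0.0668]
orientation: [0.15, 0.989, -0.0, -0.001]
force: [-0.4, 0.1, 3.8]
opening: 0.0001
grasp_force: 1.9
```

{"name": "arm_command", "arguments": {"plan": [1,0,0,0.002,0,1,0,0,0.002,0,1,0,0,0,0]}}

```text
time: 20.48
position: [0.5178, -0.2686, 0.0648]
orientation: [0.15, 0.989, -0.001, -0.0]
force: [-4.4, 2.0, 22.2]
opening: 0.0003
grasp_force: 11.2
```

{"name": "arm_command", "arguments": {"plan": [1,0,0,-0.01,0,1,0,0,-0.03,0,1,0,0,-0.05,0,1,0,0,-0.05,0,1,0,0,0,0,1,0,0,0,0,1,0,0,0,0]}}

```text
time: 21.35
position: [0.5169, -0.2682, 0.2009]
orientation: [0.15, 0.989, 0.0, -0.002]
force: [0.1, -0.6, -0.1]
opening: -0.0003
grasp_force: 0.0
```

Run:
```python
from h import *
T=cam('top'); save(T,'top4.png',(100,60,360,250),3)
```

```text
(no output)
```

View pics/top4.png

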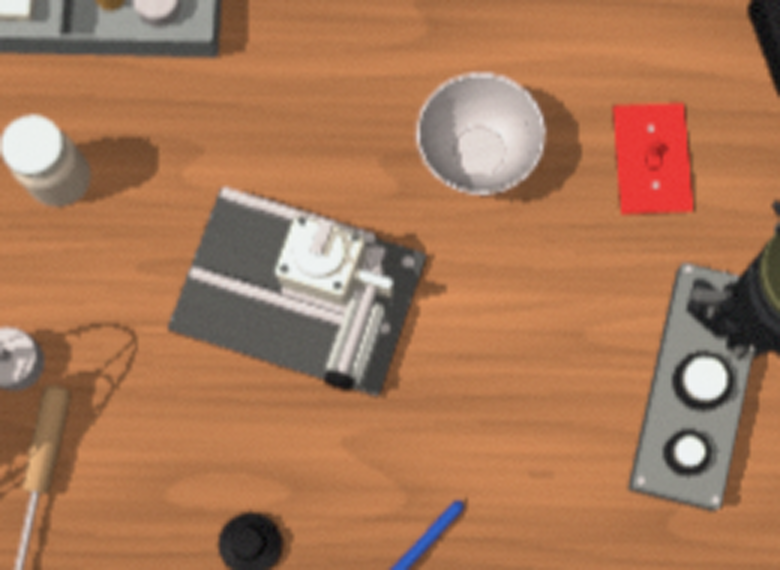

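The gearbox is at its stop, the pin head (342,380) is against the V-block, the keys are clear and the bystanders in view are where they stood. I'm handing in.

```bash
python3 -c "
from workcell import ctrl; print(ctrl.job_done())"
```

```text
the job is handed in; nothing more can be done
None
```

The job is done and handed in at about 21 s, with no verdict returned: the gearbox is at its stop, the pin is home through the eye, and the small, medium and large keys were pressed and released in that order.

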